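# Open the specimen carton and take the record picture

### The job

Open the cardboard specimen carton: swing both of its end flaps up and fold them outwards until each leans clearly back beyond upright (20 degrees or more), so that the rock specimens inside lie exposed. Then press the push button on the sloping panel of the camera unit fully down and release it, to take the record picture. Leave the specimens lying in the carton, and do not shift the granite lump, the half core or the bottle standing around.

Things in the scene. Friction and masses are not known exactly. Their poses are not given: they have to be found in the camera images.
- carton: Brown cardboard carton fixed to the bench: 160 mm (its x), 230 mm (its y), 115 mm high, walls 5 mm. Origin: centre of its underside, z up. End flaps hinge on its +y (left) and -y (right) rims, start nearly shut, and leave an open 86 mm gap between them. Its long flaps hang folded down outside the x faces and do not move. Inside, it is empty down to 55 mm above the bench (tops of the specimens).
- left_flap (a joint): Angle of the left end flap (carton's +y side), rad: 0 = shut, level; 1.57 = upright; stop at 2.6, folded far outwards. Cardboard panel 148 mm wide (along the hinge), 70 mm from hinge to free edge, 4 mm thick. The crease is stiff: it stays where it is left (about 0.4 N at the edge moves it) and cannot go below 0.
- left_flap_edge (a point): Middle of the free edge of the left flap (mid-thickness); moves with the flap.
- left_flap_hinge (a point): Middle of the hinge line of the left flap, on the carton's +y rim, 117 mm above the bench; the hinge runs along the carton's x axis. Fixed to the carton.
- right_flap (a joint): Angle of the right end flap (carton's -y side), rad: 0 = shut, level; 1.57 = upright; stop at 2.6, folded far outwards. Cardboard panel 148 mm wide (along the hinge), 70 mm from hinge to free edge, 4 mm thick. The crease is stiff: it stays where it is left (about 0.4 N at the edge moves it) and cannot go below 0.
- right_flap_edge (a point): Middle of the free edge of the right flap (mid-thickness); moves with the flap.
- right_flap_hinge (a point): Middle of the hinge line of the right flap, on the carton's -y rim, 117 mm above the bench; the hinge runs along the carton's x axis. Fixed to the carton.
- camera_unit: White unit fixed to the bench, 170 mm wide (y), x -66 to +110 mm, grey camera dome on its rear, 215 mm high. Origin: centre of underside, z up; front is -x. Front panel slopes 30 degrees, normal (-0.5, 0, 0.866). Two 8 mm steel rails along y, 148 mm long, cross above the button at unit x -29 and -7 mm, z 177 mm: they bar the way straight down; the way in along the normal is free.
- button_top (a point): Centre of the top of the round black push button (40 mm diameter) in the middle of the sloping panel, 117 mm above the bench; its z axis is the panel's normal. It stands 10 mm proud of its grey collar (56 mm diameter) and is pressed along -z.
- button (a joint): Travel of the button, m: 0 = released, 0.006 = fully down (about 5 N). Springs back by itself.
- slab_specimen: Dark grey notched stone block lying in the carton, 110 x 45 x 50 mm, loose. Origin: centre of its underside.
- pale_specimen: Pale lump of rock in the carton, about 72 mm across, 49 mm high, loose. Origin: centre of its underside.
- granite_lump: Grey rock, about 74 mm across, 60 mm high, loose on the bench in front. Origin: centre of its underside. Bystander.
- half_core: Dark half core of stone, 90 x 130 x 50 mm, loose at the far side of the bench. Origin: centre of its underside. Bystander.
- bottle: White plastic bottle, 70 mm diameter, 130 mm high, loose, at the side. Origin: centre of its underside. Bystander.
Mind the look-alikes: they are no part of the job. What is shaped like the camera_unit but pink or turquoise is not meant.

How it is judged:
On the way, in this order (a step that is already met when the one before it is completed fails the run):
1. both end flaps stand open, leaning outwards past upright (each beyond 1.85 rad) (value of joint each of left_flap, right_flap above 1.85 rad), for 0.2 s.
2. with the flaps open, the button is pressed fully down (beyond 5 of its 6 mm) (all of step 1 and value of joint button above 0.005 m), for 0.05 s.
3. the button is released and has sprung back (value of joint button below 0.0015 m), for 0.2 s.
At the end, for the whole second after the job is handed in: Both flaps still open beyond 1.85 rad and at rest, the button released (within 1.5 mm of its top position), the specimens and the three bystanders at rest within 30 mm of where they began (all of step 1 and velocity of joint each of left_flap, right_flap below 0.1 rad/s and value of joint button below 0.0015 m and distance of each of granite_lump, half_core, bottle, slab_specimen, pale_specimen from where it was at the start of the episode below 0.03 m and linear speed of each of granite_lump, half_core, bottle, slab_specimen, pale_specimen below 0.05 m/s); the robot touches nothing.
It fails at once if the granite lump is shifted more than 30 mm (distance of granite_lump from where it was at the start of the episode above 0.03 m).
It fails at once if the half core is shifted more than 30 mm (distance of half_core from where it was at the start of the episode above 0.03 m).
It fails at once if the bottle is shifted more than 30 mm (distance of bottle from where it was at the start of the episode above 0.03 m).
It fails at once if the slab specimen is shifted more than 30 mm (distance of slab_specimen from where it was at the start of the episode above 0.03 m).
It fails at once if the pale specimen is shifted more than 30 mm (distance of pale_specimen from where it was at the start of the episode above 0.03 m).
It also fails if it takes over 64 s, if anything falls off the work surface, if the arm or the gripper's body presses on something with over 40 N, if the wrist force passes 120 N, or if a joint passes its speed limit or range.

### The arm

A 6-joint arm with a two-finger parallel gripper is mounted at the origin on the work surface. World frame = base frame: x ahead of the robot, y to its left, z up, the work surface at z = 0. Lengths are in m, angles in rad, forces in N, time in s.
With the tool pointing down it reaches from about 0.375 to 0.9 m from the base axis. Payload 3.1 kg.
Tool frame: the origin (TCP) lies between the finger pads; the fingertips stand 17 mm ahead of it and the grasp point (between the pads) lies 2 mm behind it; z points along the fingers, y is the line along which they close (so a half turn about z gives the same grasp; the last joint's range is limited). The gripper opens to 85 mm and grips with 20 to 120 N. Pads are 22 mm wide; open, the fingers measure 114 mm over their backs; the gripper's body (76 mm by 85 mm) begins 54 mm behind the grasp point. The pads swing forward as they close: fully open they stand 13 mm farther back than shut.
Start: joints at [0.985, 0.527, 1.433, -0, 1.181, -0.178], TCP at [0.248, 0.574, 0.221] pointing down, gripper open.
Joint ranges: [-3.08, 3.08], [-0.75, 2.2], [0.22, 2.44], [-1.43, 4.57], [0, 2.65], [-2.85, 2.85]. Speed limits (rad/s): [2.79, 2.79, 3.14, 3.14, 3.14, 3.14].

### API

Orientations are given as a unit quaternion [x, y, z, w].
In Python, from station import sense, vision, order gives the robot as it stands.
- The arm moves only by the shell command python3 -m crank 'ROWS' [OPENING] [FORCE]. ROWS is JSON, a list of rows, each an object with "dp": the shift along the world's x, y, z in units of 30 mm (1.0 is 30 mm), a list of three; "angular": the turn, a rotation vector about the world's x, y, z in degrees, a list of three. In form: [{"dp": [dx, dy, dz], "angular": [ax, ay, az]}, ...]. A call has 1 to 20 rows; each row shifts and turns the commanded pose from where the row before left it; what a row does not reach is not made up. A row lasts 1/10 s, in which the tool goes at most 50 mm and 8.59 degrees, less where a joint would pass 70% of its speed; a pose out of reach is approached as far as the arm can. A call is refused whole if a number of a shift passes 1 or a number of a turn 8.59, either way. A call with a gripper value outside its range is refused whole. OPENING is the closure, from 0 (fully open) to 1 (shut), set as the call begins (- or left out, the last holds). The fingers move at their own pace and stop on an object; FORCE is the grip in N (left out, the last holds). Time passes only in rows, so rows that do not move let the fingers close. It gives the time, the measured TCP pose, the force, the opening and the grip force at its end, in the units of the state.
- sense(): the state, without advancing time (a new reading comes with each control period).
- vision.snapshot(name): name is "side" or "top"; returns a dict with "image" (480x640x3 uint8, blue, green, red), "range_z" (480x640 float32, m along the optical axis (not along the pixel's ray), 0 where there is no reading), "mtx" (3x3 intrinsics, pixels), "pose" (4x4, takes a point from camera to world coordinates). Camera axes: x right, y down, z forward; pixel columns grow to the right and rows downward; lengths in m; the calibration is good to about 2 mm. A picture is of the moment at which its call begins.
- order.sign_off(): hands the job in; it is judged then, once.
The state is a dict: "t": time; "q": joint angles; "qd": joint speeds; "tau": joint torques, N m; "tcp_pos": TCP position; "tool_rot": TCP orientation; "force": force on the tool from outside, world axes, zero at the start; "ft_torque": the same for the moment, N m; "finger_gap": opening from 0.0 (shut) to 1.0 (fully open); "gripper_force": force on a finger pad.
Only numpy, scipy, OpenCV 4.12 (cv2) and the standard library are available. Lean on these libraries where they do the work, as an engineer would, in place of code of your own. Each camera call takes 0.05 s, during which the arm holds its last target. There are 200 camera calls.

## Working session

There is one attempt and no reset: what is moved stays moved. The work goes in short steps, Python scripts to look and compute and a shell command to move; the robot and the scene stay as the last step left them, time stands still between calls to the robot, and variables do not carry over. Pictures are saved under pics/ and viewed, at most 10 in all, crops included, and the job is handed in when it is done.

```bash
ls; mkdir -p pics
cat > h.py <<'E'
import numpy as np, cv2
from station import sense, vision, order
def snap(n,tag):
    s=vision.snapshot(n); cv2.imwrite(f'pics/{tag}.png',s['image']); np.savez(f'pics/{tag}.npz',**s); return s
def P(s,u,v):
    z=float(np.median([x for x in s['range_z'][v-1:v+2,u-1:u+2].ravel() if x>0] or [0])); K=s['mtx']
    c=np.array([(u-K[0,2])/K[0,0]*z,(v-K[1,2])/K[1,1]*z,z,1]); return (s['pose']@c)[:3]
E
python3 - <<'E'
from h import *
for n in('side','top'):
    s=snap(n,n+'0'); print(s['pose'].round(3).tolist(), s['mtx'].round(1).tolist())
print(sense())
E
```

```text
pics
[[0.954, -0.134, 0.268, 0.165], [-0.299, -0.478, 0.826, -1.131], [0.018, -0.868, -0.496, 0.734], [0.0, 0.0, 0.0, 1.0]] [[529.5, 0.0, 313.1], [0.0, 529.5, 245.2], [0.0, 0.0, 1.0]]
[[-0.014, -0.998, 0.065, 0.439], [-1.0, 0.014, -0.005, -0.077], [0.004, -0.066, -0.998, 1.3], [0.0, 0.0, 0.0, 1.0]] [[581.9, 0.0, 318.6], [0.0, 581.9, 239.3], [0.0, 0.0, 1.0]]
{'t': 0.1, 'q': array([ 9.84467338e-01,  5.28402265e-01,  1.43375365e+00,  3.27953179e-06,
        1.18141643e+00, -1.78525798e-01]), 'qd': array([ 5.34748914e-04,  8.91368919e-05, -4.59595534e-03,  2.49831548e-04,
        1.02820297e-03, -6.65001633e-04]), 'tau': array([ 1.16219494e-04, -4.43298805e+01, -1.78585249e+01, -2.19674389e-04,
        3.84365005e-03, -1.97748437e-05]), 'tcp_pos': array([0.24748783, 0.57319497, 0.21972017]), 'tool_rot': array([ 2.02492144e-01,  9.79283387e-01, -9.17775055e-04, -3.70791224e-04]), 'force': array([ 0.02024731,  0.07072568, -0.12758279]), 'ft_torque': array([-0.02056696, -0.02189613, -0.04347555]), 'gripper_force': 0.0, 'finger_gap': 1.0000210085613574}
```

View pics/top0.png

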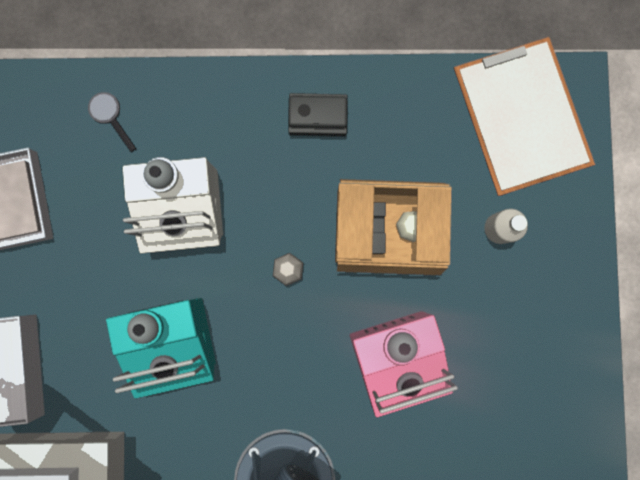

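View pics/side0.png

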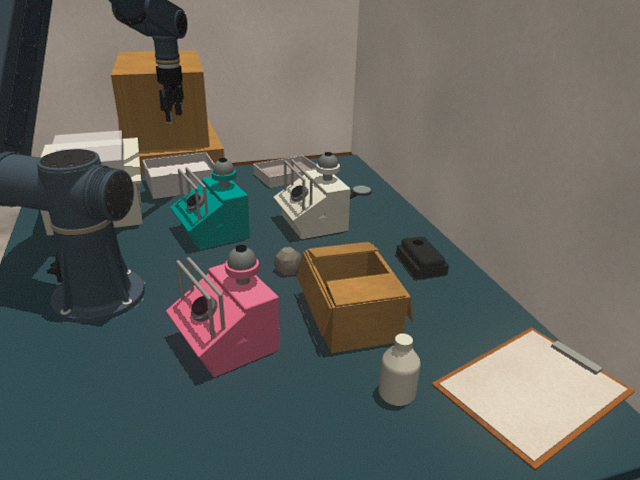

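The top picture shows image up as +x and left as +y. The carton is at about (394,225), with its left flap at u 338–373 and its right flap at u 416–451. The white unit is at (172,205), its button is under the rails at about (172,222), and the bottle is at (508,226). Next I'll measure them.

Run:
```python
from h import *
s=dict(np.load('pics/top0.npz'))
for n,(u,v) in dict(LfTL=(343,186),LfBL=(342,255),LfTR=(370,187),LfBR=(369,256),RfTL=(420,189),RfTR=(447,188),RfBL=(419,257),RfBR=(446,257),gap=(395,195),slab=(379,228),pale=(408,225),bottle=(510,222),gran=(288,268),core=(318,112),pinkdome=(402,345)).items(): print(n,P(s,u,v).round(4))
# point clouds: flap planes and unit's sloping panel
K=s['mtx'];z=s['range_z'];v,u=np.mgrid[:480,:640]
c=np.stack([(u-K[0,2])/K[0,0]*z,(v-K[1,2])/K[1,1]*z,z],-1); W=c@s['pose'][:3,:3].T+s['pose'][:3,3]
np.save('pics/W.npy',W)
m=(u>325)&(u<465)&(v>170)&(v<285)&(abs(W[...,2]-.117)<.012)
p=W[m]; print('carton rect',cv2.minAreaRect(p[:,:2].astype(np.float32)*1000), p.min(0),p.max(0))
m=(u>110)&(u<230)&(v>150)&(v<260)
for lo,hi in((.169,.184),(.09,.16),(.195,.22),(.02,.3)):
    q=W[m&(W[...,2]>lo)&(W[...,2]<hi)]; print(lo,hi,len(q),cv2.minAreaRect(q[:,:2].astype(np.float32)*1000),q.mean(0).round(4))
big=lambda n,a,b,c_,d:cv2.resize(s['image'][b:d,a:c_],None,fx=5,fy=5,interpolation=cv2.INTER_CUBIC)
cv2.imwrite('pics/c1.png',big(0,110,145,230,260))
s2=dict(np.load('pics/side0.npz')); cv2.imwrite('pics/c2.png',cv2.resize(s2['image'][140:250,260:380],None,fx=5,fy=5,interpolation=cv2.INTER_CUBIC))
```

```text
LfTL [ 0.6251 -0.1341  0.1197]
LfBL [ 0.4839 -0.1295  0.1229]
LfTR [ 0.6199 -0.1878  0.135 ]
LfBR [ 0.4806 -0.1829  0.1362]
RfTL [ 0.6154 -0.2898  0.1287]
RfTR [ 0.6186 -0.3477  0.1158]
RfBL [ 0.4774 -0.284   0.1299]
RfBR [ 0.4769 -0.34    0.1225]
gap [ 0.6205 -0.2552  0.01  ]
slab [ 0.5448 -0.2149  0.0373]
pale [ 0.549  -0.2756  0.0538]
bottle [ 0.5461 -0.4719  0.1238]
gran [ 0.4603 -0.0169  0.0593]
core [ 0.7988 -0.0856  0.053 ]
pinkdome [ 0.3125 -0.2334  0.2148]
carton rect ((546.2167358398438, -236.60214233398438), (230.52818298339844, 175.4755401611328), 87.174072265625) [ 0.45479317 -0.35389065  0.10501278] [ 0.63723881 -0.11765085  0.12899995]
0.169 0.184 880 ((606.125, 221.43521118164062), (141.4588623046875, 156.20242309570312), 4.715533256530762) [0.5753 0.2156 0.1798]
0.09 0.16 4515 ((603.8670654296875, 221.447509765625), (149.11277770996094, 171.2937774658203), 5.05694055557251) [0.6071 0.2152 0.1241]
0.195 0.22 592 ((642.216064453125, 224.80593872070312), (53.2140007019043, 52.43054962158203), 16.1433162689209) [0.6414 0.2222 0.2063]
0.02 0.3 8005 ((591.0261840820312, 220.33700561523438), (175.09222412109375, 171.4456329345703), 4.975165843963623) [0.5908 0.2118 0.1262]
```

View pics/c1.png

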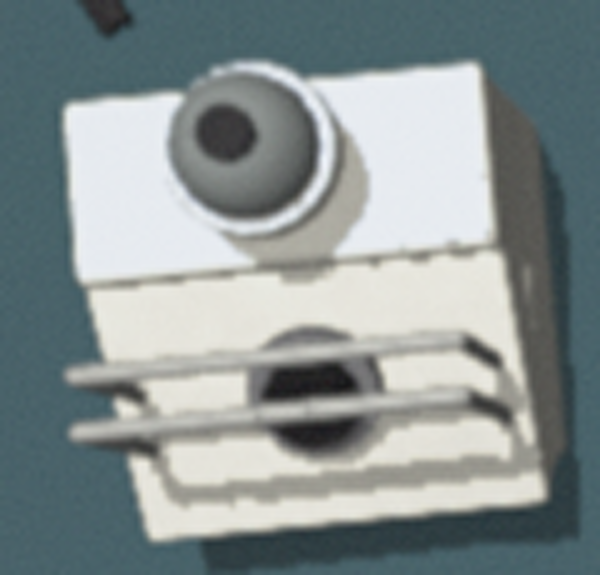

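View pics/c2.png

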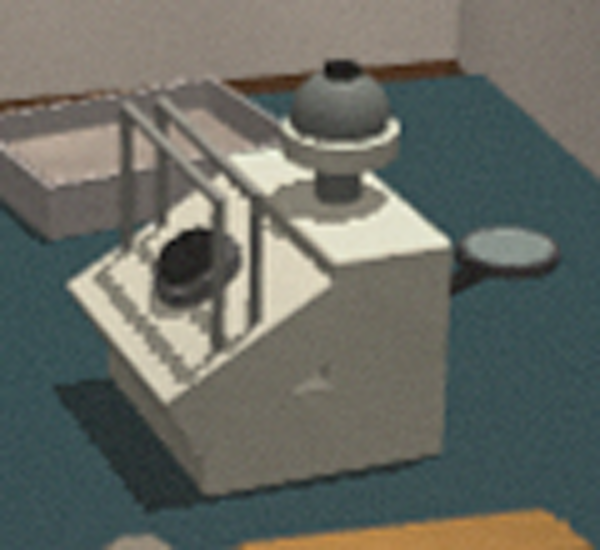

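The close-ups confirm the unit is yawed about +5°, its button is central, and its rails are near the top. Measurements against the given sizes:

| Item | Measured | Check |
|---|---|---|
| Carton | centre about (0.547, -0.236), yaw about -2.7° | 230 mm long, fits |
| Left hinge | y = -0.121 | |
| Right hinge | y = -0.351 | |
| Flap free edges | z about 0.13 | starting nearly shut, as stated |

I'll move over the gap with the fingers shut.

```bash
python3 -m crank '[{"dp":[0.5,0,1],"angular":[0,0,0]},{"dp":[1,0,1],"angular":[0,0,0]},{"dp":[1,0,1],"angular":[0,0,0]},{"dp":[1,0,1],"angular":[0,0,0]},{"dp":[0.5,-1,0],"angular":[0,0,7]},{"dp":[0.5,-1,0],"angular":[0,0,7]},{"dp":[0.5,-1,0],"angular":[0,0,6.7]},{"dp":[0.5,-1,0],"angular":[0,0,0]},{"dp":[0.5,-1,0],"angular":[0,0,0]},{"dp":[0.5,-1,0],"angular":[0,0,0]},{"dp":[0.5,-1,0],"angular":[0,0,0]},{"dp":[0.5,-1,0],"angular":[0,0,0]},{"dp":[0.5,-1,0],"angular":[0,0,0]},{"dp":[0.5,-1,0],"angular":[0,0,0]},{"dp":[0.5,-1,0],"angular":[0,0,0]},{"dp":[0.5,-1,0],"angular":[0,0,0]},{"dp":[0.5,-1,0],"angular":[0,0,0]},{"dp":[0,-1,0],"angular":[0,0,0]},{"dp":[0,-1,0],"angular":[0,0,0]},{"dp":[0,-1,0],"angular":[0,0,0]}]' 1 40
python3 -m crank '[{"dp":[0,-1,0],"angular":[0,0,0]},{"dp":[0,-1,0],"angular":[0,0,0]},{"dp":[0,-1,0],"angular":[0,0,0]},{"dp":[0,-1,0],"angular":[0,0,0]},{"dp":[0,-1,0],"angular":[0,0,0]},{"dp":[0,-1,0],"angular":[8.3,-0.4,0]},{"dp":[0,-1,0],"angular":[8.3,-0.4,0]},{"dp":[0,-1,0],"angular":[8.4,-0.4,0]},{"dp":[0,-1,0],"angular":[0,0,0]},{"dp":[0,-0.5,0],"angular":[0,0,0]},{"dp":[0,0,0],"angular":[0,0,0]},{"dp":[0,0,0],"angular":[0,0,0]}]'
python3 - <<'E'
from h import *
from scipy.spatial.transform import Rotation as R
q=sense(); print(q['tcp_pos'],R.from_quat(q['tool_rot']).as_matrix().round(3),q['q'],q['finger_gap'])
W=np.load('pics/W.npy')
for n,(u,v) in dict(b1=(172,223),b2=(176,223),b3=(170,224),b4=(172,233),panel=(145,238),p2=(200,238)).items(): print(n,W[v,u])
s=dict(np.load('pics/side0.npz'))
for u,v in((298,192),(294,196),(302,189)): print('side',P(s,u,v))
E
```

```text
t: 2.1
tcp_pos: [0.5474, 0.0925, 0.34]
tool_rot: [0.023, 1.0, 0.0, -0.001]
force: [0.3, -0.3, -0.7]
finger_gap: 0.003
gripper_force: 0.0
t: 3.3
tcp_pos: [0.5478, -0.1896, 0.3408]
tool_rot: [0.022, 0.976, 0.217, 0.005]
force: [0.9, 0.0, 0.1]
finger_gap: -0.002
gripper_force: 0.0
[ 0.54779742 -0.18959087  0.34083497] [[-0.999  0.041  0.02 ]
 [ 0.045  0.905  0.424]
 [-0.     0.424 -0.906]] [-0.71058607  0.44934546  1.30751499  0.34175508  1.66027797 -2.25299521] -0.0015968419048291308
b1 [0.55407617 0.21514042 0.11910959]
b2 [0.55360735 0.20613074 0.12276122]
b3 [0.55210566 0.21924141 0.11894805]
b4 [0.53421296 0.21678401 0.11229432]
panel [0.52673496 0.27998049 0.08465791]
p2 [0.52580719 0.16706842 0.07486405]
side [0.54931767 0.20191276 0.11509419]
side [0.53912529 0.20780915 0.10123765]
side [0.56219919 0.20546345 0.12140884]
```

```bash
python3 -m crank '[{"dp":[0,-0.95,0],"angular":[0,0,0]},{"dp":[0,0,-1],"angular":[0,0,0]},{"dp":[0,0,-1],"angular":[0,0,0]},{"dp":[0,0,-1],"angular":[0,0,0]},{"dp":[0,0,-1],"angular":[0,0,0]},{"dp":[0,0,-1],"angular":[0,0,0]},{"dp":[0,0,-0.5],"angular":[0,0,0]},{"dp":[0,0,0],"angular":[0,0,0]},{"dp":[0,0,-0.6],"angular":[0,0,0]},{"dp":[0,0,-0.6],"angular":[0,0,0]},{"dp":[0,0,-0.6],"angular":[0,0,0]},{"dp":[0,0,0],"angular":[0,0,0]},{"dp":[0,0,0],"angular":[0,0,0]}]'
python3 - <<'E'
from h import *
a=snap('side','s1')['image'][150:400,200:520];b=snap('top','t1')['image'][130:330,300:500]
cv2.imwrite('pics/v1.png',np.hstack([cv2.resize(a,(480,375)),cv2.resize(b,(310,375))[:, :310]]))
E
```

```text
t: 4.6
tcp_pos: [0.5487, -0.2196, 0.1231]
tool_rot: [0.022, 0.976, 0.216, 0.006]
force: [0.1, 0.8, 0.4]
finger_gap: -0.004
gripper_force: 0.0
```

View pics/v1.png

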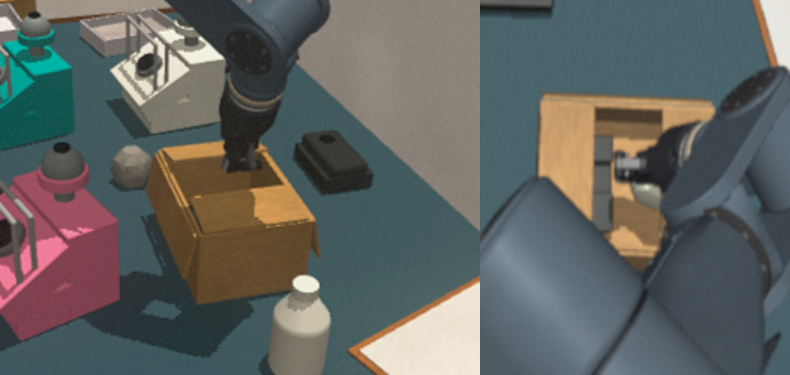

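The fingers (about (240,160) in the side crop) stand in the gap, free of both flaps. Now I'll go under the left flap and swing it.

```bash
python3 -m crank '[{"dp":[0,0.35,0],"angular":[0,0,0]},{"dp":[0,0.35,0],"angular":[0,0,0]},{"dp":[0,0.08,0.28],"angular":[0,0,0]},{"dp":[0,0.08,0.28],"angular":[0,0,0]},{"dp":[0,0.13,0.3],"angular":[0,0,0]},{"dp":[0,0.13,0.3],"angular":[0,0,0]},{"dp":[0,0.2,0.23],"angular":[0,0,0]},{"dp":[0,0.2,0.23],"angular":[0,0,0]},{"dp":[0,0.28,0.13],"angular":[0,0,0]},{"dp":[0,0.28,0.13],"angular":[0,0,0]},{"dp":[0,0.28,0.02],"angular":[0,0,0]},{"dp":[0,0.28,0.02],"angular":[0,0,0]},{"dp":[0,0.27,-0.05],"angular":[0,0,0]},{"dp":[0,0.27,-0.05],"angular":[0,0,0]},{"dp":[0,0.2,-0.12],"angular":[0,0,0]},{"dp":[0,0.2,-0.12],"angular":[0,0,0]},{"dp":[0,0.17,-0.17],"angular":[0,0,0]},{"dp":[0,0,0],"angular":[0,0,0]},{"dp":[0,0,0],"angular":[0,0,0]}]'
python3 - <<'E'
from h import *
a=snap('side','s2')['image'][150:400,200:520];b=snap('top','t2')['image'][130:330,300:500]
cv2.imwrite('pics/v2.png',np.hstack([cv2.resize(a,(480,375)),cv2.resize(b,(310,375))[:, :310]]))
E
```

```text
t: 6.6
tcp_pos: [0.5478, -0.1073, 0.1636]
tool_rot: [0.023, 0.976, 0.217, 0.005]
force: [-0.7, -0.2, 0.1]
finger_gap: -0.003
gripper_force: 0.0
```

View pics/v2.png

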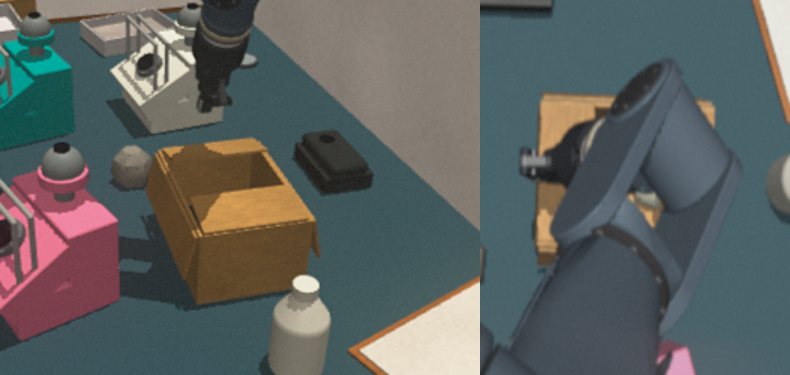

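The left flap is still shut: the fingers are slimmer than assumed and rose past its edge. I'll go again, hooking deeper under it.

```bash
python3 -m crank '[{"dp":[0,0,1],"angular":[0,0,0]},{"dp":[0,0,1],"angular":[0,0,0]},{"dp":[0,-1,0],"angular":[0,0,0]},{"dp":[0,-1,0],"angular":[0,0,0]},{"dp":[0,-1,0],"angular":[0,0,0]},{"dp":[0,-0.5,0],"angular":[0,0,0]},{"dp":[0,0,0],"angular":[0,0,0]},{"dp":[0,0,-1],"angular":[0,0,0]},{"dp":[0,0,-1],"angular":[0,0,0]},{"dp":[0,0,-0.7],"angular":[0,0,0]},{"dp":[0,0,-0.6],"angular":[0,0,0]},{"dp":[0,0,-0.47],"angular":[0,0,0]},{"dp":[0,0,0],"angular":[0,0,0]},{"dp":[0,0.45,0],"angular":[0,0,0]},{"dp":[0,0.45,0],"angular":[0,0,0]},{"dp":[0,0.23,0.4],"angular":[0,0,0]},{"dp":[0,0.1,0.6],"angular":[0,0,0]},{"dp":[0,0.17,0.4],"angular":[0,0,0]},{"dp":[0,0.15,0.2],"angular":[0,0,0]},{"dp":[0,0.15,0.2],"angular":[0,0,0]}]'
python3 -m crank '[{"dp":[0,0.22,0.17],"angular":[0,0,0]},{"dp":[0,0.22,0.17],"angular":[0,0,0]},{"dp":[0,0.28,0.07],"angular":[0,0,0]},{"dp":[0,0.28,0.07],"angular":[0,0,0]},{"dp":[0,0.27,0],"angular":[0,0,0]},{"dp":[0,0.27,0],"angular":[0,0,0]},{"dp":[0,0.2,-0.07],"angular":[0,0,0]},{"dp":[0,0.2,-0.07],"angular":[0,0,0]},{"dp":[0,0.17,-0.1],"angular":[0,0,0]},{"dp":[0,0.17,-0.1],"angular":[0,0,0]},{"dp":[0,0,0],"angular":[0,0,0]}]'
python3 - <<'E'
from h import *
a=snap('side','s3')['image'][150:400,200:520];b=snap('top','t3')['image'][130:330,300:500]
cv2.imwrite('pics/v3.png',np.hstack([cv2.resize(a,(480,375)),cv2.resize(b,(310,375))[:, :310]]))
E
```

```text
t: 8.7
tcp_pos: [0.5476, -0.1595, 0.1654]
tool_rot: [0.022, 0.976, 0.217, 0.005]
force: [-0.2, -0.8, -0.1]
finger_gap: -0.001
gripper_force: 0.0
t: 9.8
tcp_pos: [0.5473, -0.092, 0.1684]
tool_rot: [0.023, 0.976, 0.217, 0.005]
force: [-0.6, -0.5, 0.1]
finger_gap: 0.0
gripper_force: 0.0
```

View pics/v3.png

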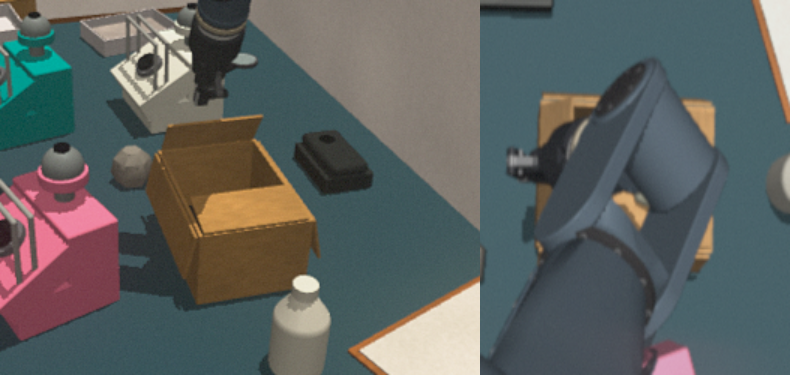

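The left flap now stands up, with its upper edge around crop (215,120). I'll measure its angle from the depth image.

```bash
cat > ang.py <<'E'
from h import *
def ang(s,us,vs,side):
    h=-.121 if side=='L' else -.351; sg=1 if side=='L' else -1
    for u in us:
        for v in vs:
            p=P(s,u,v); y=(p[1]-h-.047*(p[0]-.552 if side=='L' else p[0]-.542)*-1)*sg
            print(u,v,p.round(4), 'ang',round(float(np.arctan2(p[2]-.117,-y)),2))
if __name__=='__main__': ang(dict(np.load('pics/s3.npz')),(325,340,355),(234,238,242),'L')
E
python3 ang.py
```

```text
325 234 [ 0.5091 -0.1555  0.172 ] ang 0.99
325 238 [ 0.5126 -0.1464  0.1565] ang 0.97
325 242 [ 0.5162 -0.137   0.1405] ang 0.93
340 234 [ 0.5456 -0.1533  0.1655] ang 0.98
340 238 [ 0.5489 -0.1459  0.1508] ang 0.93
340 242 [ 0.5533 -0.136   0.1343] ang 0.86
355 234 [ 0.5824 -0.1525  0.1598] ang 0.96
355 238 [ 0.5874 -0.1424  0.1433] ang 0.93
355 242 [ 0.5919 -0.1334  0.1271] ang 0.76
```

Run:
```python
from h import *
s=dict(np.load('pics/s3.npz'))
for v in range(200,226,2): print(v,[P(s,u,v).round(3).tolist() for u in (333,338,343)])
M=np.linalg.inv(s['pose'])
for p in ([.547,-.085,.153],[.547,-.092,.1684]):
    c=M@np.r_[p,1]; c=s['mtx']@c[:3]; print(p,(c/c[2])[:2])
t=dict(np.load('pics/t3.npz'))
for u in range(308,332,3): print(u,[P(t,u,v).round(3).tolist() for v in (213,216)])
```

```text
200 [[0.529, -0.145, 0.248], [0.534, -0.161, 0.254], [0.538, -0.18, 0.262]]
202 [[0.53, -0.142, 0.242], [0.534, -0.162, 0.25], [0.539, -0.179, 0.257]]
204 [[0.531, -0.14, 0.236], [0.539, -0.151, 0.24], [0.54, -0.178, 0.252]]
206 [[0.533, -0.134, 0.228], [0.545, -0.135, 0.227], [0.54, -0.176, 0.246]]
208 [[0.536, -0.128, 0.22], [0.546, -0.131, 0.22], [0.541, -0.175, 0.241]]
210 [[0.535, -0.13, 0.216], [0.536, -0.16, 0.23], [0.539, -0.182, 0.24]]
212 [[0.538, -0.123, 0.207], [0.533, -0.167, 0.229], [0.537, -0.187, 0.238]]
214 [[0.54, -0.117, 0.199], [0.534, -0.165, 0.223], [0.536, -0.189, 0.234]]
216 [[0.541, -0.116, 0.194], [0.535, -0.163, 0.217], [0.667, 0.141, 0.052]]
218 [[0.541, -0.115, 0.188], [0.555, -0.112, 0.185], [0.668, 0.143, 0.045]]
220 [[0.543, -0.11, 0.18], [0.652, 0.142, 0.041], [0.668, 0.142, 0.039]]
222 [[0.636, 0.138, 0.039], [0.653, 0.142, 0.034], [0.669, 0.143, 0.032]]
224 [[0.637, 0.14, 0.031], [0.653, 0.143, 0.027], [0.669, 0.144, 0.025]]
[0.547, -0.085, 0.153] [330.4947602  225.29690912]
[0.547, -0.092, 0.1684] [331.69326298 220.80420173]
308 [[0.584, -0.06, -0.001], [0.577, -0.06, 0.0]]
311 [[0.584, -0.067, 0.001], [0.577, -0.067, 0.001]]
314 [[0.584, -0.074, 0.001], [0.577, -0.074, 0.002]]
317 [[0.552, -0.08, 0.284], [0.547, -0.08, 0.284]]
320 [[0.552, -0.085, 0.288], [0.546, -0.085, 0.287]]
323 [[0.552, -0.09, 0.287], [0.546, -0.09, 0.288]]
326 [[0.551, -0.095, 0.289], [0.546, -0.095, 0.291]]
329 [[0.551, -0.101, 0.289], [0.546, -0.101, 0.29]]
```

The left flap reached about 1.0 rad and then the finger slid over its edge. The shut tip sits about 10 mm higher than assumed, so I'll push lower.

```bash
python3 -m crank '[{"dp":[0,0,1],"angular":[0,0,0]},{"dp":[0,0,1],"angular":[0,0,0]},{"dp":[0,-1,0],"angular":[0,0,0]},{"dp":[0,-1,0],"angular":[0,0,0]},{"dp":[0,-1,0],"angular":[0,0,0]},{"dp":[0,-1,0],"angular":[0,0,0]},{"dp":[0,0,0],"angular":[0,0,0]},{"dp":[0,0,-1],"angular":[0,0,0]},{"dp":[0,0,-1],"angular":[0,0,0]},{"dp":[0,0,-0.78],"angular":[0,0,0]},{"dp":[0,0,0],"angular":[0,0,0]},{"dp":[0,0.58,0],"angular":[0,0,0]},{"dp":[0,0.58,0],"angular":[0,0,0]},{"dp":[0,0.29,0],"angular":[0,0,0]},{"dp":[0,0.29,0],"angular":[0,0,0]},{"dp":[0,0.29,0],"angular":[0,0,0]},{"dp":[0,0.29,0],"angular":[0,0,0]},{"dp":[0,0.29,0],"angular":[0,0,0]},{"dp":[0,0.29,0],"angular":[0,0,0]},{"dp":[0,0,0],"angular":[0,0,0]}]'
python3 -m crank '[{"dp":[0,0.25,0.08],"angular":[0,0,0]},{"dp":[0,0.25,0.08],"angular":[0,0,0]},{"dp":[0,0,0],"angular":[0,0,0]},{"dp":[0,0,0],"angular":[0,0,0]}]'
python3 - <<'E'
from h import *
s=snap('side','s4'); K=s['mtx'];z=s['range_z'];v,u=np.mgrid[:480,:640]
c=np.stack([(u-K[0,2])/K[0,0]*z,(v-K[1,2])/K[1,1]*z,z],-1); W=c@s['pose'][:3,:3].T+s['pose'][:3,3]
for x in(.5,.515,.58,.6):
    m=(abs(W[...,0]-x)<.006)&(W[...,1]>-.2)&(W[...,1]<-.03)&(W[...,2]>.122)&(W[...,2]<.2); p=W[m]; p=p[np.argsort(p[:,2])][::4]; print(x,p[:,1:].round(3).tolist())
E
```

```text
t: 11.9
tcp_pos: [0.5474, -0.1244, 0.1456]
tool_rot: [0.022, 0.976, 0.217, 0.005]
force: [-1.4, 0.0, 0.2]
finger_gap: 0.001
gripper_force: 0.0
t: 12.3
tcp_pos: [0.5478, -0.1105, 0.1506]
tool_rot: [0.023, 0.976, 0.217, 0.005]
force: [0.0, -0.6, -0.6]
finger_gap: -0.001
gripper_force: 0.0
0.5 [[-0.124, 0.122], [-0.12, 0.124], [-0.124, 0.125], [-0.121, 0.126], [-0.116, 0.128], [-0.119, 0.13], [-0.117, 0.132], [-0.112, 0.135], [-0.116, 0.136], [-0.112, 0.138], [-0.112, 0.139], [-0.109, 0.141], [-0.112, 0.143], [-0.111, 0.145], [-0.114, 0.147], [-0.108, 0.148], [-0.11, 0.15], [-0.11, 0.153], [-0.106, 0.153], [-0.114, 0.155], [-0.107, 0.156], [-0.104, 0.158], [-0.105, 0.16], [-0.106, 0.163], [-0.107, 0.164], [-0.1, 0.165], [-0.107, 0.167], [-0.103, 0.17], [-0.105, 0.171], [-0.104, 0.172], [-0.1, 0.174], [-0.102, 0.177], [-0.103, 0.178], [-0.103, 0.179], [-0.103, 0.18], [-0.098, 0.182]]
0.515 [[-0.122, 0.122], [-0.12, 0.123], [-0.116, 0.125], [-0.116, 0.126], [-0.115, 0.128], [-0.113, 0.129], [-0.118, 0.13], [-0.114, 0.133], [-0.116, 0.135], [-0.116, 0.138], [-0.115, 0.14], [-0.112, 0.14], 
[... 553 characters left out ...]
37], [-0.118, 0.139], [-0.111, 0.141], [-0.118, 0.142], [-0.115, 0.144], [-0.115, 0.146], [-0.119, 0.148], [-0.113, 0.15], [-0.109, 0.151], [-0.109, 0.154], [-0.116, 0.157], [-0.112, 0.157]]
0.6 [[-0.124, 0.123], [-0.121, 0.124], [-0.123, 0.126], [-0.122, 0.128], [-0.12, 0.13], [-0.119, 0.132], [-0.122, 0.134], [-0.116, 0.135], [-0.121, 0.138], [-0.119, 0.14], [-0.115, 0.143], [-0.116, 0.144], [-0.113, 0.147], [-0.118, 0.148], [-0.113, 0.15], [-0.116, 0.151], [-0.114, 0.153], [-0.112, 0.154], [-0.111, 0.157], [-0.114, 0.16], [-0.106, 0.162], [-0.112, 0.166], [-0.108, 0.168], [-0.107, 0.171], [-0.108, 0.172], [-0.107, 0.173], [-0.106, 0.175], [-0.105, 0.177], [-0.103, 0.179], [-0.102, 0.181]]
```

The left flap is at about 1.90 rad and the contact is good, so I'll push 14 mm more.

```bash
python3 -m crank '[{"dp":[0,0.23,0],"angular":[0,0,0]},{"dp":[0,0.23,-0.05],"angular":[0,0,0]},{"dp":[0,0,0],"angular":[0,0,0]},{"dp":[0,0,0],"angular":[0,0,0]},{"dp":[0,-0.5,0.5],"angular":[0,0,0]},{"dp":[0,-0.5,1],"angular":[0,0,0]},{"dp":[0,0,0],"angular":[0,0,0]}]'
cat > fl.py <<'E'
from h import *
import sys
s=snap('side',sys.argv[1]); K=s['mtx'];z=s['range_z'];v,u=np.mgrid[:480,:640]
c=np.stack([(u-K[0,2])/K[0,0]*z,(v-K[1,2])/K[1,1]*z,z],-1); W=c@s['pose'][:3,:3].T+s['pose'][:3,3]
lo,hi=(-.19,-.03) if sys.argv[2]=='L' else (-.45,-.28)
for x in(.49,.505,.52,.58,.6):
    m=(abs(W[...,0]-x)<.006)&(W[...,1]>lo)&(W[...,1]<hi)&(W[...,2]>.124)&(W[...,2]<.2); p=W[m]
    if len(p)<8: continue
    d=np.linalg.svd(p[:,1:]-p[:,1:].mean(0))[2][0]; d*=np.sign(d[1]); print(x,len(p),p[:,1:].mean(0).round(3),'theta',np.arctan2(d[1],-d[0]*(1 if lo>-.2 else -1)).round(2), 'ztop',p[:,2].max().round(3))
E
python3 fl.py s5 L
```

```text
t: 13.05
tcp_pos: [0.5504, -0.1301, 0.197]
tool_rot: [0.023, 0.976, 0.214, 0.009]
force: [0.6, -0.2, -0.4]
finger_gap: 0.0
gripper_force: 0.0
0.49 133 [-0.099  0.149] theta 2.18 ztop 0.175
0.505 135 [-0.099  0.15 ] theta 2.2 ztop 0.176
0.52 132 [-0.1   0.15] theta 2.17 ztop 0.175
0.58 130 [-0.103  0.149] theta 2.19 ztop 0.174
0.6 129 [-0.104  0.15 ] theta 2.18 ztop 0.175
```

The left flap is at 2.18 rad, which is enough. Next I'll tilt the tool the other way and move to the right flap.

```bash
python3 -m crank '[{"dp":[0,0,1],"angular":[0,0,0]},{"dp":[0,0,1],"angular":[0,0,0]},{"dp":[0,0,1],"angular":[0,0,0]},{"dp":[0,0,0.5],"angular":[0,0,0]},{"dp":[0,-0.8,0],"angular":[-8.33,0.4,0]},{"dp":[0,-0.8,0],"angular":[-8.33,0.4,0]},{"dp":[0,-0.8,0],"angular":[-8.33,0.4,0]},{"dp":[0,-0.8,0],"angular":[-8.33,0.4,0]},{"dp":[0,-0.8,0],"angular":[-8.33,0.4,0]},{"dp":[0,-0.33,0],"angular":[-8.33,0.4,0]},{"dp":[0,0,0],"angular":[0,0,0]},{"dp":[0,0,0],"angular":[0,0,0]}]'
python3 - <<'E'
from h import *
from scipy.spatial.transform import Rotation as R
q=sense(); print(q['tcp_pos'],R.from_quat(q['tool_rot']).as_matrix().round(3),q['q'])
E
```

```text
t: 14.3
tcp_pos: [0.5474, -0.2555, 0.2975]
tool_rot: [0.022, 0.976, -0.215, -0.006]
force: [0.0, -0.0, 0.6]
finger_gap: 0.001
gripper_force: 0.0
[ 0.54743453 -0.255493    0.29752581] [[-0.999  0.039 -0.022]
 [ 0.045  0.907 -0.419]
 [ 0.003 -0.419 -0.908]] [-0.42144757  0.39725499  1.51840126 -0.45298141  1.104848   -1.76634834]
```

```bash
python3 -m crank '[{"dp":[0,-0.15,-1],"angular":[0,0,0]},{"dp":[0,0,-1],"angular":[0,0,0]},{"dp":[0,0,-1],"angular":[0,0,0]},{"dp":[0,0,-1],"angular":[0,0,0]},{"dp":[0,0,-1],"angular":[0,0,0]},{"dp":[0,0,-0.7],"angular":[0,0,0]},{"dp":[0,0,-0.55],"angular":[0,0,0]},{"dp":[0,0,0],"angular":[0,0,0]},{"dp":[0,-0.45,0],"angular":[0,0,0]},{"dp":[0,-0.45,0],"angular":[0,0,0]},{"dp":[0,-0.23,0.4],"angular":[0,0,0]},{"dp":[0,-0.17,0.43],"angular":[0,0,0]},{"dp":[0,-0.23,0.33],"angular":[0,0,0]},{"dp":[0,-0.28,0],"angular":[0,0,0]},{"dp":[0,-0.28,0],"angular":[0,0,0]},{"dp":[0,-0.28,0],"angular":[0,0,0]},{"dp":[0,-0.28,0],"angular":[0,0,0]},{"dp":[0,-0.28,0],"angular":[0,0,0]},{"dp":[0,0,0],"angular":[0,0,0]}]'
python3 -m crank '[{"dp":[0,-0.23,0.08],"angular":[0,0,0]},{"dp":[0,-0.23,0.08],"angular":[0,0,0]},{"dp":[0,0,0],"angular":[0,0,0]},{"dp":[0,0,0],"angular":[0,0,0]}]'
python3 fl.py s6 R
```

```text
t: 16.2
tcp_pos: [0.548, -0.3516, 0.1471]
tool_rot: [0.024, 0.976, -0.217, -0.005]
force: [0.3, 0.4, -0.1]
finger_gap: -0.004
gripper_force: 0.0
t: 16.6
tcp_pos: [0.5477, -0.3636, 0.1505]
tool_rot: [0.023, 0.976, -0.216, -0.006]
force: [0.5, 0.4, 0.4]
finger_gap: -0.002
gripper_force: 0.0
0.49 107 [-0.364  0.156] theta 1.97 ztop 0.182
0.505 107 [-0.365  0.155] theta 1.96 ztop 0.183
0.52 102 [-0.366  0.155] theta 1.96 ztop 0.182
0.58 105 [-0.369  0.156] theta 1.97 ztop 0.183
0.6 98 [-0.37   0.156] theta 1.96 ztop 0.182
```

The right flap is at 1.97 rad. I'll push a bit more and retreat, then measure the real shape of the shut gripper in the tool frame before going near the rails.

```bash
python3 -m crank '[{"dp":[0,-0.2,0],"angular":[0,0,0]},{"dp":[0,-0.17,-0.03],"angular":[0,0,0]},{"dp":[0,0,0],"angular":[0,0,0]},{"dp":[0,0,0],"angular":[0,0,0]},{"dp":[0,0.5,0.5],"angular":[0,0,0]},{"dp":[0,0.5,1],"angular":[0,0,0]},{"dp":[0,0,1],"angular":[8.3,-0.4,0]},{"dp":[0,0,1],"angular":[8.3,-0.4,0]},{"dp":[0,0,1],"angular":[8.4,-0.4,0]},{"dp":[0,0,0.5],"angular":[0,0,0]},{"dp":[0,0,0],"angular":[0,0,0]},{"dp":[0,0,0],"angular":[0,0,0]}]'
python3 fl.py s7 R; python3 fl.py s8 L
python3 - <<'E'
from h import *
from scipy.spatial.transform import Rotation as R
s=dict(np.load('pics/s8.npz')); q=sense(); T=R.from_quat(q['tool_rot']).as_matrix(); print(q['tcp_pos'])
K=s['mtx'];z=s['range_z'];v,u=np.mgrid[:480,:640]
c=np.stack([(u-K[0,2])/K[0,0]*z,(v-K[1,2])/K[1,1]*z,z],-1); W=c@s['pose'][:3,:3].T+s['pose'][:3,3]
L=(W-q['tcp_pos'])@T
for a in np.arange(-.12,.04,.008):
    m=(z>0)&(abs(L[...,0])<.07)&(abs(L[...,1])<.07)&(L[...,2]>=a)&(L[...,2]<a+.008); p=L[m]
    if len(p): print(round(a,3),len(p),p[:,:2].min(0).round(3),p[:,:2].max(0).round(3))
M=np.linalg.inv(s['pose'])
def pr(p): c=s['mtx']@(M@np.r_[p,1])[:3]; return (c/c[2])[:2]
a=pr(q['tcp_pos']); print('tcp px',a,'tip nominal',pr(q['tcp_pos']+.017*T[:,2]))
i=s['image']; x,y=a.astype(int); cv2.imwrite('pics/v4.png',cv2.resize(i[max(0,y-80):y+40,x-80:x+80],None,fx=5,fy=5,interpolation=cv2.INTER_CUBIC)); print('crop origin',x-80,max(0,y-80))
E
```

```text
t: 17.85
tcp_pos: [0.5475, -0.3428, 0.3001]
tool_rot: [0.023, 1.0, -0.0, -0.0]
force: [-0.8, 0.5, 0.5]
finger_gap: -0.004
gripper_force: 0.0
0.49 74 [-0.373  0.154] theta 2.14 ztop 0.177
0.505 70 [-0.374  0.155] theta 2.14 ztop 0.177
0.52 70 [-0.374  0.153] theta 2.14 ztop 0.177
0.58 72 [-0.376  0.153] theta 2.14 ztop 0.176
0.6 70 [-0.377  0.153] theta 2.14 ztop 0.176
0.49 136 [-0.099  0.149] theta 2.2 ztop 0.174
0.505 136 [-0.099  0.15 ] theta 2.2 ztop 0.175
0.52 131 [-0.1   0.15] theta 2.19 ztop 0.175
0.58 127 [-0.104  0.149] theta 2.2 ztop 0.174
0.6 132 [-0.104  0.15 ] theta 2.19 ztop 0.174
[ 0.54719488 -0.34217802  0.29857696]
-0.12 179 [-0.021 -0.047] [0.019 0.039]
-0.112 165 [-0.014 -0.061] [0.02  0.057]
-0.104 191 [-0.013 -0.064] [0.018 0.064]
-0.096 149 [-0.013 -0.061] [0.016 0.061]
-0.088 129 [-0.013 -0.056] [0.017 0.059]
-0.08 116 [-0.013 -0.049] [0.017 0.048]
-0.072 92 [-0.014 -0.041] [0.012 0.041]
-0.064 100 [-0.013 -0.036] [0.014 0.036]
-0.056 30 [-0.006 -0.026] [0.012 0.009]
-0.048 55 [-0.013 -0.015] [0.01  0.011]
-0.04 59 [-0.01  -0.017] [0.011 0.006]
-0.032 58 [-0.012 -0.017] [0.01  0.008]
-0.024 48 [-0.009 -0.014] [0.011 0.007]
-0.016 26 [-0.011 -0.009] [0.009 0.006]
tcp px [379.12599493 217.58983651] tip nominal [378.3629412  225.81523149]
crop origin 299 137
```

View pics/v4.png

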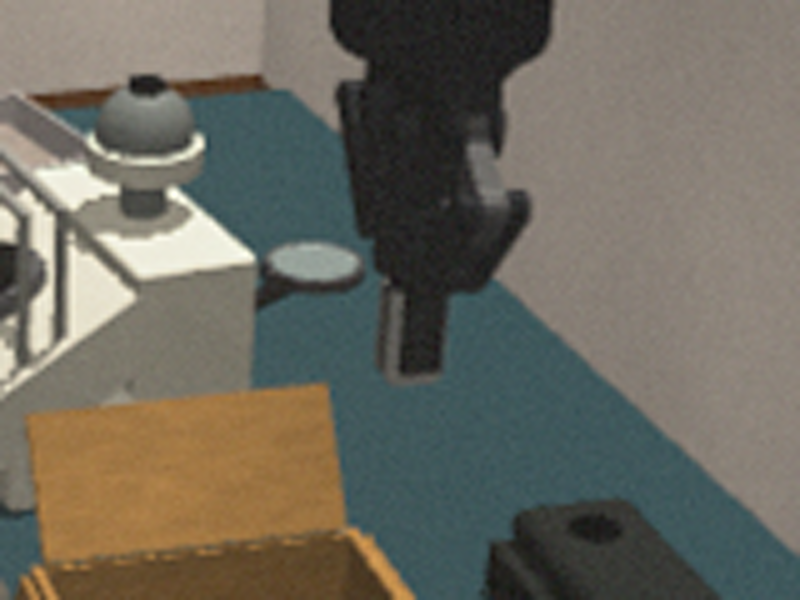

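The close-up shows the fingertip at crop (410,380) and the TCP projecting to (400,403), so the shut tips really lie about 10 mm behind the TCP. The gripper is slim in tool x (±17 mm). Both flaps are open, left 2.19 and right 2.14 rad. Next I'll go to the standoff along the button's normal, with tool y parallel to the rails and tilted 35°.

```bash
python3 -m crank '[{"dp":[0,0.97,0],"angular":[0,0,0]},{"dp":[0,0.97,0],"angular":[0,0,0]},{"dp":[0,0.97,0],"angular":[0,0,0]},{"dp":[0,0.97,0],"angular":[0,0,7.7]},{"dp":[0,0.97,0],"angular":[0,0,0]},{"dp":[0,0.97,0],"angular":[0,0,0]},{"dp":[0,0.97,0],"angular":[0,0,0]},{"dp":[0,0.97,0],"angular":[0,0,0]},{"dp":[0,0.97,0],"angular":[0,0,0]},{"dp":[-0.3,0.97,0],"angular":[0,0,0]},{"dp":[-0.3,0.97,0],"angular":[0,0,0]},{"dp":[-0.3,0.97,0],"angular":[0,0,0]},{"dp":[-0.3,0.97,0],"angular":[0,0,0]},{"dp":[-0.3,0.97,0],"angular":[0.61,-6.97,0]},{"dp":[-0.3,0.97,0],"angular":[0.61,-6.97,0]},{"dp":[-0.3,0.97,0],"angular":[0.61,-6.97,0]},{"dp":[-0.3,0.97,0],"angular":[0.61,-6.97,0]},{"dp":[0,0.97,0],"angular":[0.61,-6.97,0]},{"dp":[0,0.97,0],"angular":[0,0,0]},{"dp":[0,0,0],"angular":[0,0,0]}]'
python3 -m crank '[{"dp":[0,0,-1],"angular":[0,0,0]},{"dp":[0,0,-1],"angular":[0,0,0]},{"dp":[0,0,-0.1],"angular":[0,0,0]},{"dp":[0,0,0],"angular":[0,0,0]},{"dp":[0,0,0],"angular":[0,0,0]}]'
python3 - <<'E'
from h import *
from scipy.spatial.transform import Rotation as R
q=sense(); T=R.from_quat(q['tool_rot']).as_matrix(); print(q['tcp_pos'],T.round(3),q['q'])
n=np.array([-.498,-.0436,.866]); C=np.array([.5458,.2165,.114])
e=C+.010*T[:,2]; d=e-q['tcp_pos']; print('to contact',d/.03,'along -n',-d@n,'off axis',(d-(d@n)*n)/.03)
E
```

```text
t: 19.95
tcp_pos: [0.4729, 0.2118, 0.2984]
tool_rot: [-0.045, 0.953, 0.014, 0.299]
force: [0.1, -0.1, 0.6]
finger_gap: -0.003
gripper_force: 0.0
t: 20.45
tcp_pos: [0.4767, 0.2086, 0.238]
tool_rot: [-0.042, 0.953, 0.013, 0.301]
force: [0.4, -0.1, -0.0]
finger_gap: -0.002
gripper_force: 0.0
[0.47671174 0.2085661  0.2379915 ] [[-0.815 -0.087  0.573]
 [-0.071  0.996  0.05 ]
 [-0.575 -0.    -0.818]] [ 0.25561588  0.24047864  2.10594523 -0.47601285  0.21275098 -0.96585602]
to contact [ 2.49378819  0.28100199 -4.40584183] along -n 0.15208851688260586 off axis [-0.03088119  0.05996668 -0.01555331]
```

```bash
python3 -m crank '[{"dp":[0.25,0.05,-0.43],"angular":[0,0,0]},{"dp":[0.25,0.05,-0.43],"angular":[0,0,0]},{"dp":[0.25,0.05,-0.43],"angular":[0,0,0]},{"dp":[0.25,0.03,-0.44],"angular":[0,0,0]},{"dp":[0.25,0.02,-0.43],"angular":[0,0,0]},{"dp":[0.25,0.02,-0.43],"angular":[0,0,0]},{"dp":[0.25,0.02,-0.43],"angular":[0,0,0]},{"dp":[0.25,0.02,-0.44],"angular":[0,0,0]},{"dp":[0,0,0],"angular":[0,0,0]},{"dp":[0,0,0],"angular":[0,0,0]}]'
python3 - <<'E'
from h import *
from scipy.spatial.transform import Rotation as R
q=sense(); T=R.from_quat(q['tool_rot']).as_matrix(); print(q['tcp_pos'],q['q'])
n=np.array([-.498,-.0436,.866]); C=np.array([.5458,.2165,.114])
e=C+.010*T[:,2]; d=e-q['tcp_pos']; print('along -n',-d@n,'off axis',(d-(d@n)*n)/.03)
i=snap('side','s9')['image']; cv2.imwrite('pics/v5.png',cv2.resize(i[90:250,240:400],(600,600),interpolation=cv2.INTER_CUBIC))
E
```

```text
t: 21.45
tcp_pos: [0.5382, 0.2184, 0.1498]
tool_rot: [-0.042, 0.955, 0.011, 0.292]
force: [0.4, 0.0, 0.3]
finger_gap: 0.005
gripper_force: 0.0
[0.53815882 0.21844198 0.14975882] [ 0.24149932  0.49257637  2.04886949 -1.42997165  0.0908159  -0.01456909]
along -n 0.044662610209683866 off axis [-0.30089689 -0.11470497 -0.17904709]
```

View pics/v5.png

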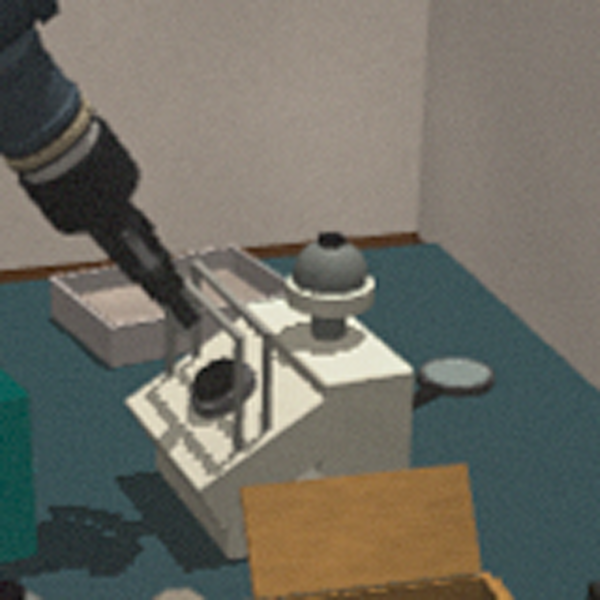

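The side view shows the tip (about (190,320)) in front of the rails and above the button at (222,385), clear so far. The wrist is near its singularity, though: q5 is about 0 and q4 is at its limit. I'll back out, lean the tool sideways in the rails' direction, and come in again.

```bash
python3 -m crank '[{"dp":[-0.25,-0.02,0.43],"angular":[0,0,0]},{"dp":[-0.25,-0.02,0.43],"angular":[0,0,0]},{"dp":[-0.25,-0.02,0.43],"angular":[0,0,0]},{"dp":[-0.25,-0.02,0.43],"angular":[0,0,0]},{"dp":[-0.25,-0.02,0.43],"angular":[0,0,0]},{"dp":[-0.25,-0.02,0.43],"angular":[0,0,0]},{"dp":[0,0,0],"angular":[0,0,0]},{"dp":[0,0,0],"angular":[6.9,0.6,4]},{"dp":[0,0,0],"angular":[6.9,0.6,4]},{"dp":[0,0,0],"angular":[0,0,0]},{"dp":[0,0,0],"angular":[0,0,0]},{"dp":[0,0,0],"angular":[0,0,0]}]'
cat > off.py <<'E'
from h import *
from scipy.spatial.transform import Rotation as R
q=sense(); T=R.from_quat(q['tool_rot']).as_matrix(); print(q['tcp_pos'],T.round(3).tolist(),q['q'].round(3))
n=np.array([-.498,-.0436,.866]); C=np.array([.551,.217,.117])-.008*np.array([.863,.0755,.5])
d=C+.010*T[:,2]-q['tcp_pos']; print('along -n mm',-d@n*1e3,'off axis units',(d-(d@n)*n)/.03,'total',d/.03)
print('in-plane tilt',np.degrees(np.arctan2(T[0,2]*.996+T[1,2]*.087,-T[2,2])),'F',q['force'])
E
python3 off.py
```

```text
t: 22.7
tcp_pos: [0.4863, 0.2137, 0.2156]
tool_rot: [-0.049, 0.96, 0.036, 0.272]
force: [-0.1, -0.4, 0.1]
finger_gap: 0.002
gripper_force: 0.0
[0.4862663  0.21370546 0.21558057] [[-0.848, -0.114, 0.518], [-0.075, 0.993, 0.095], [-0.525, 0.042, -0.85]] [ 0.213  0.29   2.083 -0.079  0.215 -1.388]
along -n mm 127.73389249677983 off axis units [-0.01994228 -0.06422436 -0.01538504] total [ 2.10044033  0.12141557 -3.70263673]
in-plane tilt 31.684354439371152 F [-0.05660778 -0.44999939  0.05153642]
```

```bash
python3 -m crank '[{"dp":[0,0,0],"angular":[3.4,0.3,2]},{"dp":[0,0,0],"angular":[3.4,0.3,2]},{"dp":[0,0,0],"angular":[3.4,0.3,2]},{"dp":[0,0,0],"angular":[3.4,0.3,2]},{"dp":[0,0,0],"angular":[3.4,0.3,2]},{"dp":[0,0,0],"angular":[0,-2,0]},{"dp":[0,0,0],"angular":[0,0,0]},{"dp":[0,0,0],"angular":[0,0,0]}]'
python3 off.py
```

```text
t: 23.5
tcp_pos: [0.4794, 0.2122, 0.2099]
tool_rot: [-0.076, 0.952, 0.126, 0.267]
force: [0.6, -0.3, -0.9]
finger_gap: -0.0
gripper_force: 0.0
[0.47942642 0.21218577 0.20989074] [[-0.845, -0.212, 0.49], [-0.078, 0.957, 0.28], [-0.529, 0.198, -0.825]] [ 0.046  0.293  2.151  1.058  0.3   -2.649]
along -n mm 126.00779530331575 off axis units [0.22735036 0.05053286 0.13260936] total [ 2.31907976  0.23366419 -3.50481566]
in-plane tilt 31.846332796412163 F [ 0.61588462 -0.29021946 -0.90345981]
```

The last joint is close to its limit, so I'll spin the tool half a turn about its own axis (equivalent for a shut gripper).

```bash
python3 -m crank '[{"dp":[0,0,0],"angular":[3.9,2.2,-6.6]},{"dp":[0,0,0],"angular":[3.9,2.2,-6.6]},{"dp":[0,0,0],"angular":[3.9,2.2,-6.6]}]'
python3 off.py
```

```text
t: 23.8
tcp_pos: [0.48, 0.2125, 0.2104]
tool_rot: [0.125, 0.947, 0.178, 0.237]
force: [0.1, 0.3, -0.4]
finger_gap: 0.003
gripper_force: 0.0
[0.47997715 0.21247401 0.21036903] [[-0.857, 0.153, 0.493], [0.322, 0.905, 0.278], [-0.403, 0.397, -0.824]] [ 0.048  0.293  2.151  1.06   0.296 -2.228]
along -n mm 126.13839076385838 off axis units [0.20769495 0.04024151 0.12078753] total [ 2.30159223  0.22356264 -3.52040735]
in-plane tilt 32.00284298166208 F [ 0.13178118  0.34606396 -0.37768031]
```

```bash
python3 -m crank '[{"dp":[0,0,0],"angular":[4,2.25,-6.7]},{"dp":[0,0,0],"angular":[4,2.25,-6.7]},{"dp":[0,0,0],"angular":[4,2.25,-6.7]},{"dp":[0,0,0],"angular":[4,2.25,-6.7]},{"dp":[0,0,0],"angular":[4,2.25,-6.7]},{"dp":[0,0,0],"angular":[4,2.25,-6.7]},{"dp":[0,0,0],"angular":[4,2.25,-6.7]},{"dp":[0,0,0],"angular":[4,2.25,-6.7]},{"dp":[0,0,0],"angular":[4,2.25,-6.7]},{"dp":[0,0,0],"angular":[4,2.25,-6.7]},{"dp":[0,0,0],"angular":[4,2.25,-6.7]},{"dp":[0,0,0],"angular":[4,2.25,-6.7]},{"dp":[0,0,0],"angular":[4,2.25,-6.7]},{"dp":[0,0,0],"angular":[4,2.25,-6.7]},{"dp":[0,0,0],"angular":[4,2.25,-6.7]},{"dp":[0,0,0],"angular":[4,2.25,-6.7]},{"dp":[0,0,0],"angular":[4,2.25,-6.7]},{"dp":[0,0,0],"angular":[4,2.25,-6.7]},{"dp":[0,0,0],"angular":[4,2.25,-6.7]},{"dp":[0,0,0],"angular":[0,0,0]}]'
python3 off.py
```

```text
t: 25.8
tcp_pos: [0.48, 0.2125, 0.2104]
tool_rot: [0.951, 0.091, 0.27, -0.119]
force: [0.6, 1.2, -0.2]
finger_gap: -0.001
gripper_force: 0.0
[0.47995725 0.21247317 0.21041859] [[0.837, 0.237, 0.493], [0.108, -0.955, 0.276], [0.536, -0.177, -0.825]] [0.05  0.292 2.149 1.047 0.294 0.475]
along -n mm 126.19810879650528 off axis units [0.207282   0.0392663  0.12050065] total [ 2.3021706   0.22267422 -3.52241809]
in-plane tilt 31.944633788697267 F [ 0.64874848  1.15486239 -0.18694502]
```

```bash
python3 -m crank '[{"dp":[0.21,0.04,0.12],"angular":[0,0,0]},{"dp":[0.25,0.02,-0.43],"angular":[0,0,0]},{"dp":[0.25,0.02,-0.43],"angular":[0,0,0]},{"dp":[0.25,0.02,-0.43],"angular":[0,0,0]},{"dp":[0.25,0.02,-0.43],"angular":[0,0,0]},{"dp":[0.25,0.02,-0.43],"angular":[0,0,0]},{"dp":[0,0,0],"angular":[0,0,0]},{"dp":[0,0,0],"angular":[0,0,0]}]'
python3 off.py
```

```text
t: 26.6
tcp_pos: [0.5234, 0.2165, 0.1492]
tool_rot: [0.951, 0.091, 0.27, -0.119]
force: [0.0, 0.0, -0.9]
finger_gap: -0.0
gripper_force: 0.0
[0.52335954 0.21653785 0.14915789] [[0.838, 0.238, 0.492], [0.109, -0.955, 0.276], [0.535, -0.177, -0.826]] [ 0.055  0.478  2.111  1.562  0.251 -0.055]
along -n mm 51.354435593495424 off axis units [0.00269116 0.0126147  0.00190784] total [ 0.85517479  0.08724981 -1.48052353]
in-plane tilt 31.895650733222464 F [ 0.01798654  0.01964851 -0.85268457]
```

Tracking is accurate now. I'll close in to about 9 mm.

```bash
python3 -m crank '[{"dp":[0.25,0.03,-0.43],"angular":[0,0,0]},{"dp":[0.25,0.03,-0.43],"angular":[0,0,0]},{"dp":[0.2,0.02,-0.35],"angular":[0,0,0]},{"dp":[0,0,0],"angular":[0,0,0]},{"dp":[0,0,0],"angular":[0,0,0]}]'
python3 off.py
python3 - <<'E'
from h import *
i=snap('side','s10')['image']; cv2.imwrite('pics/v6.png',cv2.resize(i[90:250,240:400],(600,600),interpolation=cv2.INTER_CUBIC))
E
```

```text
t: 27.1
tcp_pos: [0.5442, 0.2189, 0.1136]
tool_rot: [0.951, 0.091, 0.27, -0.119]
force: [0.3, 0.0, -0.3]
finger_gap: -0.003
gripper_force: 0.0
[0.54421208 0.2188758  0.11355552] [[0.837, 0.237, 0.493], [0.108, -0.955, 0.276], [0.536, -0.178, -0.825]] [ 0.058  0.576  2.086  1.845  0.259 -0.344]
along -n mm 10.03603937499893 off axis units [-0.00623145 -0.00525534 -0.00390174] total [ 0.16036681  0.00933037 -0.29360874]
in-plane tilt 31.952974445186406 F [ 0.32417323  0.04363012 -0.31908258]
```

View pics/v6.png

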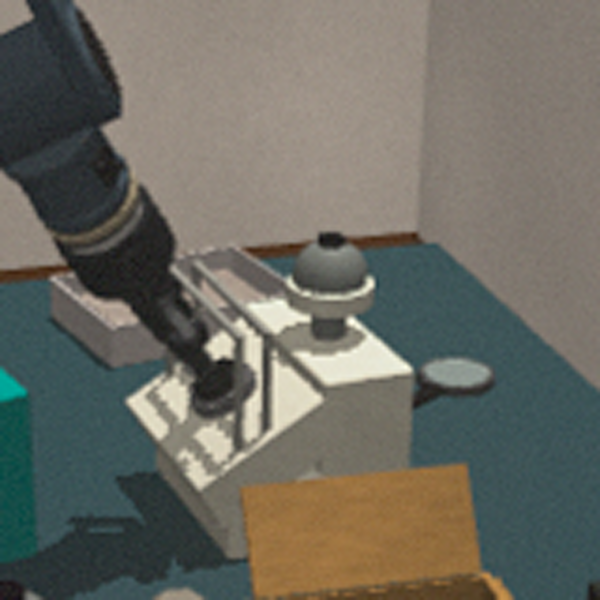

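The tip is just above the middle of the button (about (215,375)), clear of the rails. I'll press gently and watch the force.

```bash
python3 -m crank '[{"dp":[0.05,0,-0.09],"angular":[0,0,0]},{"dp":[0.05,0,-0.09],"angular":[0,0,0]},{"dp":[0.05,0,-0.09],"angular":[0,0,0]},{"dp":[0.03,0,-0.06],"angular":[0,0,0]},{"dp":[0,0,0],"angular":[0,0,0]}]'; python3 off.py
python3 -m crank '[{"dp":[0.03,0,-0.06],"angular":[0,0,0]},{"dp":[0,0,0],"angular":[0,0,0]}]'; python3 off.py|tail -1
python3 -m crank '[{"dp":[0.03,0,-0.06],"angular":[0,0,0]},{"dp":[0,0,0],"angular":[0,0,0]}]'; python3 off.py|tail -2
```

```text
t: 27.65
tcp_pos: [0.5503, 0.2188, 0.1032]
tool_rot: [0.951, 0.09, 0.271, -0.12]
force: [-0.1, 1.3, 4.0]
finger_gap: -0.0
gripper_force: 1.8
[0.55027486 0.21884816 0.10323219] [[0.837, 0.236, 0.493], [0.107, -0.955, 0.276], [0.536, -0.179, -0.825]] [ 0.057  0.603  2.077  1.913  0.266 -0.414]
along -n mm -1.9226834559839572 off axis units [-0.00965623  0.01312351 -0.00488188] total [-0.04157278  0.01032921  0.05061958]
in-plane tilt 31.98783190459837 F [-0.06010177  1.32523049  3.99712057]
t: 27.85
tcp_pos: [0.5512, 0.2189, 0.1015]
tool_rot: [0.951, 0.09, 0.271, -0.12]
force: [-0.0, 0.5, 5.2]
finger_gap: -0.006
gripper_force: 2.4
in-plane tilt 32.00060366706141 F [-0.02536587  0.52074799  5.19616819]
t: 28.05
tcp_pos: [0.5515, 0.219, 0.1009]
tool_rot: [0.951, 0.09, 0.271, -0.12]
force: [-6.4, -1.5, 15.1]
finger_gap: -0.001
gripper_force: 8.2
along -n mm -4.52983226130038 off axis units [-0.00722969  0.0136184  -0.00344761] total [-0.0824249   0.00703505  0.12731355]
in-plane tilt 32.07364024201203 F [-6.42947449 -1.50268747 15.14722296]
```

The force jumped to about 16 N along the normal, so the button is on its stop. I'll back out along the normal, then check.

```bash
python3 -m crank '[{"dp":[0,0,0],"angular":[0,0,0]},{"dp":[-0.1,-0.01,0.17],"angular":[0,0,0]},{"dp":[-0.25,-0.02,0.43],"angular":[0,0,0]},{"dp":[-0.25,-0.02,0.43],"angular":[0,0,0]},{"dp":[-0.25,-0.02,0.43],"angular":[0,0,0]},{"dp":[-0.25,-0.02,0.43],"angular":[0,0,0]},{"dp":[-0.25,-0.02,0.43],"angular":[0,0,0]},{"dp":[-0.25,-0.02,0.43],"angular":[0,0,0]},{"dp":[-0.25,-0.02,0.43],"angular":[0,0,0]},{"dp":[-0.25,-0.02,0.43],"angular":[0,0,0]},{"dp":[0,0,0.5],"angular":[0,0,0]},{"dp":[0,0,0],"angular":[0,0,0]},{"dp":[0,0,0],"angular":[0,0,0]},{"dp":[0,0,0],"angular":[0,0,0]}]'
python3 off.py|tail -2; python3 fl.py s11 R; python3 fl.py s12 L
python3 - <<'E'
from h import *
a=dict(np.load('pics/side0.npz'));b=dict(np.load('pics/s12.npz'))
for n,(u,v) in dict(bot=(398,380),gran=(288,262),core=(420,255),button=(298,192)).items(): print(n,P(a,u,v).round(3),P(b,u,v).round(3))
E
```

```text
t: 29.45
tcp_pos: [0.4884, 0.2135, 0.2218]
tool_rot: [0.951, 0.09, 0.27, -0.119]
force: [0.4, 0.2, -1.3]
finger_gap: -0.004
gripper_force: 0.0
along -n mm 131.84516124986533 off axis units [-0.16731142 -0.00232216 -0.09703625] total [ 2.02131825  0.18929281 -3.90296657]
in-plane tilt 31.85639521619577 F [ 0.43029384  0.16912834 -1.27811051]
0.49 75 [-0.373  0.154] theta 2.14 ztop 0.176
0.505 68 [-0.373  0.154] theta 2.15 ztop 0.175
0.52 74 [-0.374  0.154] theta 2.14 ztop 0.177
0.58 72 [-0.378  0.155] theta 2.13 ztop 0.177
0.6 68 [-0.378  0.154] theta 2.14 ztop 0.177
0.49 134 [-0.099  0.15 ] theta 2.18 ztop 0.176
0.505 135 [-0.1    0.149] theta 2.19 ztop 0.176
0.52 134 [-0.1    0.149] theta 2.19 ztop 0.177
0.58 128 [-0.103  0.149] theta 2.19 ztop 0.175
0.6 132 [-0.104  0.15 ] theta 2.19 ztop 0.175
bot [ 0.529 -0.515  0.063] [ 0.528 -0.516  0.065]
gran [ 0.454 -0.04   0.04 ] [ 0.454 -0.041  0.041]
core [ 0.783 -0.111  0.048] [ 0.782 -0.112  0.049]
button [0.549 0.202 0.115] [0.55  0.203 0.114]
```

Both flaps hold at about 2.14 and 2.19 rad, the bystanders have not moved, the button is back up and the arm is clear, so I'm handing in.

```bash
python3 -c "
from station import order
print(order.sign_off())"
```

```text
the job is handed in; nothing more can be done
None
```

I opened both flaps (left about 2.19 rad, right about 2.14 rad), pressed the button to its stop and let it spring back, left the three bystanders unmoved, and handed the job in at about 30 s; the specimens were not re-measured afterwards, and hand-in returned no verdict.

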